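# Set the end stop and load a flat bar in the drill jig

### The arm

A 6-joint arm with a two-finger parallel gripper is mounted at the origin on the work surface. World frame = base frame: x ahead of the robot, y to its left, z up, the work surface at z = 0. Lengths are in m, angles in rad, forces in N, time in s.
With the tool pointing down it reaches from about 0.4 to 0.925 m from the base axis. Payload 12.5 kg.
Tool frame: the origin (TCP) lies midway between the tips of the shut fingers; the grasp point (between the pads) lies 19 mm behind it; z points along the fingers, y is the line along which they close (so a half turn about z gives the same grasp; the last joint's range is limited). The gripper opens to 95 mm and grips with 3 to 60 N. Pads are 20 mm wide; open, the fingers measure 119 mm over their backs; the gripper's body (75 mm by 180 mm) begins 59 mm behind the grasp point.
Start: joints at [1.201, 0.491, 1.559, -0, 1.092, -0.106], TCP at [0.163, 0.603, 0.215] pointing down, gripper open.
Joint ranges: [-3.1, 3.1], [-0.84, 2.19], [0.05, 2.79], [-1.13, 4.28], [0.06, 2.93], [-2.69, 2.69]. Speed limits (rad/s): [2.22, 2.22, 2.79, 3.14, 3.14, 3.14].

### API

Orientations are given as a 3x3 rotation matrix whose columns are the frame's x, y, z axes.
In Python, from rig import status, optics, workorder gives the robot as it stands.
- The arm moves only by the tool arm_command, never from a script. Its argument "motion" is a list of rows, each an object of numbers: "dx", "dy", "dz": the shift along the tool's x, y, z normalised to -1 to 1, where 1 is 300 mm; "ax", "ay", "az": the turn, a rotation vector about the tool's x, y, z normalised to -1 to 1, where 1 is pi/2 rad; "hand": the closure, from 0 (fully open) to 1 (shut). In form: [{"dx": .., "dy": .., "dz": .., "ax": .., "ay": .., "az": .., "hand": ..}, ...]. A call has 1 to 20 rows; each row shifts and turns the commanded pose from where the row before left it, along the tool's axes as they then stand; what a row does not reach is not made up. A row lasts 1/8 s, in which the tool goes at most 62.5 mm and 10.7 degrees, less where a joint would pass 70% of its speed; a pose out of reach is approached as far as the arm can. A call with a number of a shift or a turn outside -1 to 1 is refused whole. A call with a gripper value outside its range is refused whole. The fingers move at their own pace and stop on an object; "newtons" is the grip in N (left out, the last holds). Time passes only in rows, so rows that do not move let the fingers close. It gives the time, the measured TCP pose, the force, the opening and the grip force at its end, in the units of the state.
- status.get_state(): the state, without advancing time (a new reading comes with each control period).
- optics.read_camera(name): name is "side" or "top"; returns (picture, depth): 420x560x3 uint8, red, green, blue; 420x560 float32, m along the optical axis (not along the pixel's ray), 0 where there is no reading.
- optics.calibration(name): a dict with "mtx" (3x3 intrinsics, pixels), "extrinsics" (4x4, takes a point from world to camera coordinates). Camera axes: x right, y down, z forward; pixel columns grow to the right and rows downward; lengths in m; the calibration is good to about 2 mm. A picture is of the moment at which its call begins. calibration takes no time and is no camera call.
- workorder.hand_in(): hands the job in; it is judged then, once.
The state is a dict: "t": time; "qpos": joint angles; "joint_velocities": joint speeds; "joint_efforts": joint torques, N m; "tcp_pos": TCP position; "orientation": TCP orientation; "contact_force": force on the tool from outside, world axes, zero at the start; "ft_torque": the same for the moment, N m; "width": opening from 0.0 (shut) to 1.0 (fully open); "grip_force": force on a finger pad.
Only numpy, scipy, OpenCV 4.12 (cv2) and the standard library are available. Lean on these libraries where they do the work, as an engineer would, in place of code of your own. Each camera call takes 0.05 s, during which the arm holds its last target. There are 200 camera calls.

### The job

Set up the drill jig: first turn the black knob until the end stop's pointer stands on the white line of the index tab. Then feed the narrow aluminium flat bar lengthwise under the drill bridge, from the open infeed end, until its leading end butts firmly against the end stop, and leave it lying there, touching the stop, without having pushed the stop off the mark. Leave the loose offcuts and hand tools lying around the jig where they are.

Things in the scene. Friction and masses are not known exactly. Their poses are not given: they have to be found in the camera images.
- bar: the flat bar to load: plain aluminium, 30 mm wide (its x), 200 mm long (its y), 12 mm thick (its z), both ends alike; 0.19 kg; origin at its centre. It lies flat on the bench beyond the jig. (The plate offcut beside it is wider and shorter.)
- jig: drill jig fixed to the bench: dark steel bed plate 90 mm wide (x) and 540 mm long (y from -300 to +240 mm), its top 12 mm above the bench; origin on the bench under the feed line, which is its y axis (the bar is fed towards -y). A scale rail 10 mm wide (x = 33 to 43, y = -196 to -120 mm) stands 20 mm above the bed
- infeed (a point): centre, on the bed, of the open mouth of the flared guides (jig y = 102 mm): two plates 16 mm high, 55 mm apart here, closing to 34 mm at the bridge. Behind it (+y) the bed is open to y = 240 mm: room to lay the bar down
- bridge_in (a point): centre, on the bed, of the bridge's entry (jig y = 70 mm). The drill bridge is a steel tunnel 80 mm long along y, channel 34 mm wide between two cheeks, roof underside 16 mm and roof top 30 mm above the bed; two drill bushings on the roof rise 7 mm more; 74 mm wide outside. Fingers do not fit inside, so the bar must be regrasped beyond it
- bridge_out (a point): centre, on the bed, of the bridge's exit (jig y = -10 mm); from here to the end stop the bed is open, free of guides
- stop: the end stop: steel block 30 mm wide, 30 mm long (y), 26 mm high, sliding on the bed along the feed line; origin on the bed at the foot of its face. At the start its face is at jig y = -145 mm; the knob drives it towards +y (up to 42 mm). Only the drag of its drive holds it: a push of about 14 N moves it off its setting
- stop_face (a point): centre of the face of the stop that the bar's end must butt against, 6 mm above the bed (the height of the lying bar's centre); the face looks to the jig's +y; axes parallel to the jig's
- stop_pointer (a point): tip of the end stop's pointer, a thin bar 3 mm wide that reaches out sideways (+x) from the stop to the scale rail, 24 mm behind the stop's face
- mark_line (a point): the mark: a white line 3 mm wide, along x, on a black index tab (18 x 16 x 4 mm) on top of the scale rail; this point is at the end of the line next to the pointer; axes parallel to the jig's. The pointer is on the mark when both have the same y in the jig's frame. It lies 12 to 28 mm from the pointer at the start, towards the bridge.
- dial (a joint): angle of the knob, rad, 0 to 3; it starts at 0 and grows clockwise seen from above; each rad moves the stop 14 mm towards the bridge
- dial_grip (a point): point on the vertical axis of the black knob at the height to grip it; knob's upright grip bar is 48 mm long and lies along the jig's x at joint value 0 (it turns with the knob); it stands on a grey base at the -y end of the jig
- wide_bar: bystander: aluminium plate offcut 55 x 150 x 12 mm lying flat; origin under its centre
- angle_piece: bystander: aluminium angle 120 mm long, 50 mm wide, 50 mm high; origin under its centre
- screwdriver: bystander: screwdriver with a black handle, lying
- wrench: bystander: steel wrench, lying

How it is judged:
On the way, in this order (a step that is already met when the one before it is completed fails the run):
1. the pointer has been set on the mark (within 2.5 mm) with the knob, before the bar meets the stop (y of stop_pointer in the frame of mark_line between -0.0025 and 0.0025 m and linear speed of stop below 0.004 m/s and contact force between bar and stop below 0.3 N), for 0.3 s.
2. the bar, lying in the channel under the bridge, has been pressed against the end stop (over 1.5 N) (x of bar in the frame of stop_face between -0.005 and 0.005 m and z of bar in the frame of stop_face between -0.003 and 0.003 m and angle between the y axis of bar and the y axis of jig, either way round below 0.07 rad and contact force between bar and stop above 1.5 N), for 0.05 s.
At the end, for the whole second after the job is handed in: The pointer is within 2.5 mm of the mark; the bar lies at rest flat on the bed in the channel under the bridge, within 5 mm of its centre line and 0.07 rad of its direction, its leading end within 2 mm of the stop's face (y of stop_pointer in the frame of mark_line between -0.0025 and 0.0025 m and x of bar in the frame of stop_face between -0.005 and 0.005 m and z of bar in the frame of stop_face between -0.003 and 0.003 m and angle between the y axis of bar and the y axis of jig, either way round below 0.07 rad and y of bar in the frame of stop_face between 0.0975 and 0.1022 m and linear speed of bar below 0.01 m/s); the robot touches nothing.
It fails at once if a loose offcut or hand tool (plate, angle, screwdriver, wrench) was moved more than 30 mm (distance of any of wide_bar, angle_piece, screwdriver, wrench from where it was at the start of the episode above 0.03 m).
It also fails if it takes over 72 s, if anything falls off the work surface, if the arm or the gripper's body presses on something with over 40 N, if the wrist force passes 120 N, or if a joint passes its speed limit or range.

## Working session

There is one attempt and no reset: what is moved stays moved. The work goes in short steps, Python scripts to look and compute and a tool call to move; the robot and the scene stay as the last step left them, time stands still between calls to the robot, and variables do not carry over. Pictures are saved under pics/ and viewed, at most 10 in all, crops included, and the job is handed in when it is done.

Besides the shell and the picture viewer there is one more tool, called after "Emit:" as name([rows], argument=value, ...), one row to a line, values as JSON. arm_command: Moves the arm, as the interface text tells. Scaled input: -1 to 1 covers 300 mm each way for a shift and pi/2 rad each way for a turn. Its arguments: {"type":"object","properties":{"motion":{"type":"array","items":{"type":"object","properties":{"dx":{"type":"number"},"dy":{"type":"number"},"dz":{"type":"number"},"ax":{"type":"number"},"ay":{"type":"number"},"az":{"type":"number"},"hand":{"type":"number"}}}},"newtons":{"type":"number"}},"required":["motion"]}

```bash
mkdir -p pics; python3 - <<'E'
from rig import status, optics
import cv2,numpy as np
for n in("top","side"):
    p,d=optics.read_camera(n); cv2.imwrite(f"pics/{n}0.png",p[:,:,::-1]); np.savez(f"{n}0.npz",p=p,d=d)
    c=optics.calibration(n); print(n,c["mtx"].round(1).tolist(),c["extrinsics"].round(4).tolist())
s=status.get_state(); print({k:np.round(v,3).tolist() for k,v in s.items()})
E
```

```text
top [[504.7, 0.0, 274.4], [0.0, 504.7, 214.8], [0.0, 0.0, 1.0]] [[-0.0141, -0.9996, -0.0256, 0.001], [-0.9866, 0.018, -0.1621, 0.5006], [0.1624, 0.023, -0.9864, 1.4473], [0.0, 0.0, 0.0, 1.0]]
side [[509.6, 0.0, 280.9], [0.0, 509.6, 216.2], [0.0, 0.0, 1.0]] [[0.9885, -0.1502, 0.0156, -0.4952], [-0.1036, -0.7495, -0.6538, 0.0706], [0.1099, 0.6447, -0.7565, 1.3216], [0.0, 0.0, 0.0, 1.0]]
{'t': 0.1, 'qpos': [1.201, 0.492, 1.559, -0.0, 1.092, -0.106], 'joint_velocities': [-0.002, -0.0, -0.003, 0.002, -0.001, 0.001], 'joint_efforts': [0.003, -61.362, -25.86, 0.069, 0.047, -0.0], 'tcp_pos': [0.163, 0.603, 0.214], 'orientation': [[-0.965, 0.261, -0.0], [0.261, 0.965, -0.001], [0.0, -0.001, -1.0]], 'contact_force': [0.038, -0.387, -0.466], 'ft_torque': [-0.023, 0.011, -0.01], 'grip_force': 0.0, 'width': 0.998}
```

View pics/top0.png

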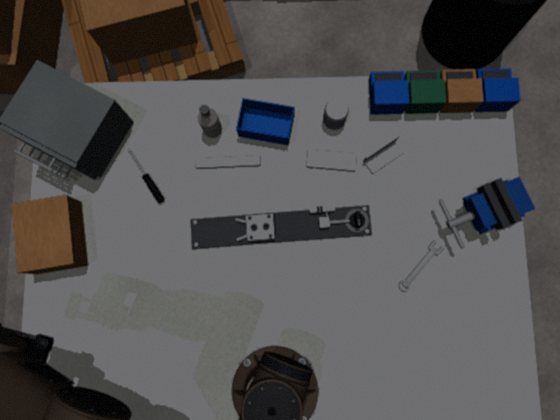

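View pics/side0.png

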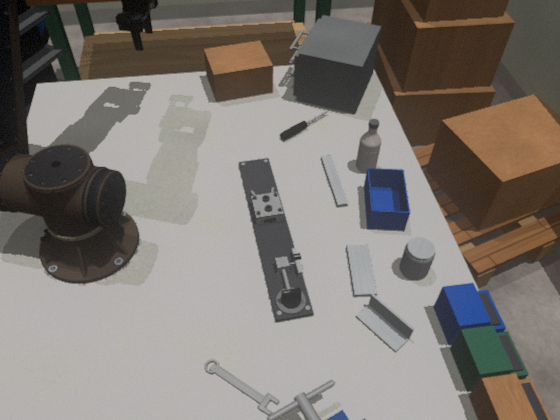

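The top view shows the jig from (192,233) to (371,220), with the knob at (358,218), the stop at (324,222) and the bridge at (260,227). The bar is at (228,160) and the plate at (331,160). The side view agrees. I'll enlarge both next.

```bash
python3 - <<'E'
import cv2,numpy as np
t=np.load("top0.npz")["p"][:,:,::-1]; s=np.load("side0.npz")["p"][:,:,::-1]
g=lambda a:np.clip(a.astype(float)*1.6,0,255).astype(np.uint8)
a=cv2.resize(g(t[145:250,180:380]),None,fx=4,fy=4,interpolation=cv2.INTER_CUBIC)
cv2.imwrite("pics/topc.png",a)
b=cv2.resize(g(s[150:325,230:350]),None,fx=3.4,fy=3.4,interpolation=cv2.INTER_CUBIC)
cv2.imwrite("pics/sidec.png",b)
E
```

```text
(no output)
```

View pics/topc.png

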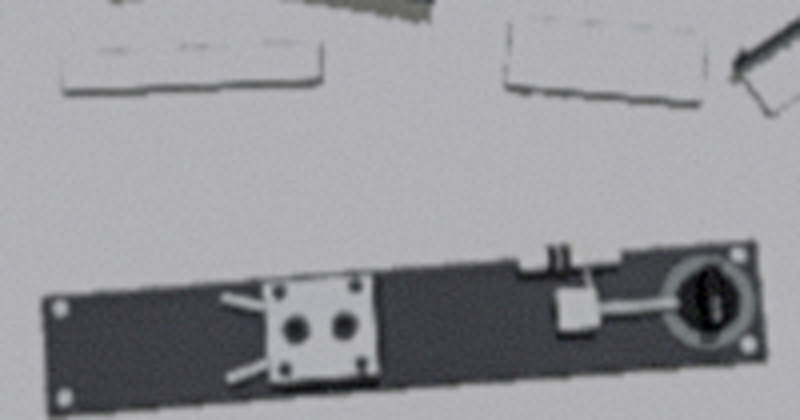

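View pics/sidec.png

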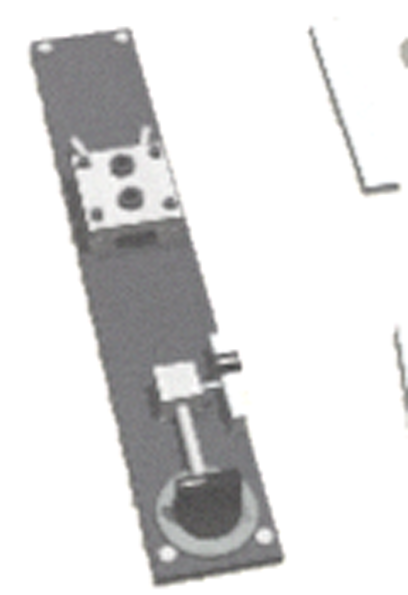

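```bash
cat >h.py <<'E'
import cv2,numpy as np
from rig import status,optics
def cal(n):
    c=optics.calibration(n); return np.array(c["mtx"]),np.array(c["extrinsics"])
def ray(n,uv):
    K,E=cal(n); uv=np.atleast_2d(uv).astype(float)
    d=np.c_[uv,np.ones(len(uv))]@np.linalg.inv(K).T@E[:3,:3]
    return -E[:3,:3].T@E[:3,3],d
def plane(n,uv,z):
    o,d=ray(n,uv); return o+d*((z-o[2])/d[:,2])[:,None]
def world(n,d):
    K,E=cal(n); v,u=np.indices(d.shape); o,r=ray(n,np.c_[u.ravel(),v.ravel()])
    return (o+r*d.reshape(-1,1)).reshape(*d.shape,3)
def proj(n,P):
    K,E=cal(n); P=np.atleast_2d(P)@E[:3,:3].T+E[:3,3]; p=P@K.T; return p[:,:2]/p[:,2:]
def tri(a,b):
    oa,da=ray("top",a); ob,db=ray("side",b); da=da[0]/np.linalg.norm(da);db=db[0]/np.linalg.norm(db)
    s=np.linalg.lstsq(np.c_[da,-db],ob-oa,rcond=None)[0]; p,q=oa+s[0]*da,ob+s[1]*db
    return (p+q)/2,np.linalg.norm(p-q)
def load(n,k): f=np.load(f"{n}{k}.npz"); return f["p"],f["d"]
def shot(n,k):
    p,d=optics.read_camera(n); np.savez(f"{n}{k}.npz",p=p,d=d); return p,d
E
python3 - <<'E'
from h import *
np.set_printoptions(precision=4,suppress=True)
for n,r in(("top",(140,255,175,380)),("side",(145,330,225,385))):
    p,d=load(n,0); W=world(n,d); g=cv2.cvtColor(p,cv2.COLOR_RGB2GRAY)
    a,b,c,e=r; m=np.zeros(g.shape,bool); m[a:b,c:e]=1
    tbl=m&(abs(W[...,2])<.05)&(g>100)
    print(n,"cam",ray(n,[0,0])[0],"table z med/std",np.median(W[tbl][:,2]),W[tbl][:,2].std(),"gray",np.percentile(g[m],[1,10,50,90]))
    dark=(m&(g<75)&(W[...,2]<.03)).astype(np.uint8)
    nn,l,st,ce=cv2.connectedComponentsWithStats(dark)
    i=1+np.argmax(st[1:,4]); ys,xs=np.where(l==i); print("bed",st[i])
    Wp=plane(n,np.c_[xs,ys],.012); print(" z depth",np.median(W[l==i][:,2])); rc=cv2.minAreaRect((Wp[:,:2]*1000).astype(np.float32)); print(rc, cv2.boxPoints(rc).tolist())
    # screws: bright blobs inside bed hull
    hull=np.zeros(g.shape,np.uint8); cv2.fillConvexPoly(hull,cv2.convexHull(np.c_[xs,ys].astype(np.int32)),1)
    br=((g>95)&(hull>0)).astype(np.uint8); nn,l2,st,ce=cv2.connectedComponentsWithStats(br)
    for j in range(1,nn):
        if 4<=st[j,4]<400: print("  blob",ce[j],st[j],plane(n,ce[j],.012)[0])
    up=(m&(W[...,2]>.007)&(W[...,2]<.02)&(dark==0)&(hull==0)).astype(np.uint8); up=cv2.morphologyEx(up,cv2.MORPH_OPEN,np.ones((3,3)))
    nn,l3,st,ce=cv2.connectedComponentsWithStats(up)
    for j in range(1,nn):
        if st[j,4]>80:
            ys,xs=np.where(l3==j); z=np.median(W[l3==j][:,2]); Wp=W[l3==j]; rc=cv2.minAreaRect((plane(n,np.c_[xs,ys],.012)[:,:2]*1000).astype(np.float32)); print("  raised",st[j],z,rc)
E
```

```text
top cam [ 0.2588 -0.0413  1.5088] table z med/std 0.0001195788930012931 0.008594160106963036 gray [ 20.  40. 110. 112.]
bed [ 190  205  182   45 4264]
 z depth 0.011701633402904865
((467.864990234375, -23.11102294921875), (92.47167205810547, 538.7545776367188), 3.523513078689575) [[405.1611328125, 242.9154815673828], [438.27197265625, -294.8206787109375], [530.56884765625, -289.13751220703125], [497.4580078125, 248.5986328125]]
  blob [364.1667 208.1667] [363 207   3   3   6] [ 0.5206 -0.2761  0.012 ]
  blob [312.7368 209.8947] [310 209   7   3  19] [ 0.5182 -0.122   0.012 ]
  blob [327.8966 208.7586] [323 208  12   3  29] [ 0.5208 -0.1675  0.012 ]
  blob [324.2471 221.8   ] [320 217  10  10  85] [ 0.4814 -0.1554  0.012 ]
  blob [194.5 221.5] [194 221   2   2   4] [0.4893 0.2344 0.012 ]
  blob [335. 221.] [332 221   7   1   7] [ 0.4832 -0.1876  0.012 ]
  blob [190.  230.5] [190 229   1   4   4] [0.4622 0.2477 0.012 ]
  blob [366.8 230.6] [366 230   3   2   5] [ 0.4527 -0.281   0.012 ]
  blob [353.5 237. ] [351 237   6   1   6] [ 0.4342 -0.2408  0.012 ]
  blob [341.5 238. ] [340 238  
[... 1811 characters left out ...]
-125.25352478027344), (244.6552734375, 82.00692749023438), 76.6276626586914)
  raised [256 226  11  13  92] 0.011864510327803779 ((444.8324890136719, -32.263267517089844), (27.053302764892578, 38.73912048339844), 11.452238082885742)
  raised [ 347  245   29   51 1069] 0.011300310171864725 ((672.730712890625, -184.31565856933594), (151.38331604003906, 55.74319839477539), 83.70112609863281)
  raised [288 274  25  41 372] 0.012258359920248152 ((509.43212890625, -232.56381225585938), (41.96897888183594, 115.56060028076172), 0.42122000455856323)
  raised [274 304  17  15 155] 0.01319357985748959 ((461.6044616699219, -274.42230224609375), (37.10624313354492, 37.255699157714844), 81.86795806884766)
```

```bash
python3 - <<'E'
from h import *
np.set_printoptions(precision=1,suppress=True)
th=np.radians(3.51); y=np.array([-np.sin(th),np.cos(th)]); x=np.array([np.cos(th),np.sin(th)])
c=np.array([.4700,-.0231]); o=c+.03*y; print("origin",o*1000)
for n in("top","side"):
    p,d=load(n,0); W=world(n,d); g=cv2.cvtColor(p,cv2.COLOR_RGB2GRAY)
    J=np.dstack([(W[...,:2]-o)@x,(W[...,:2]-o)@y,W[...,2]])*1000
    def box(lab,x0,x1,y0,y1,z0,z1,extra=True):
        m=(J[...,0]>x0)&(J[...,0]<x1)&(J[...,1]>y0)&(J[...,1]<y1)&(J[...,2]>z0)&(J[...,2]<z1)&extra
        Q=J[m]; 
        if len(Q)<3: print(n,lab,len(Q));return
        print(n,lab,len(Q),"min",np.percentile(Q,2,0),"max",np.percentile(Q,98,0),"mean",Q.mean(0), "rect",cv2.minAreaRect(Q[:,:2].astype(np.float32)))
    box("bed",-70,70,-330,270,9,15)
    box("roof",-60,60,-30,90,38,46)
    box("stop",-22,22,-200,-120,35,42)
    box("rail",25,60,-210,-100,28,34)
    box("tab",25,60,-210,-100,34,42,g<80)
    box("tab all",25,60,-210,-100,34,42)
    box("ptr",18,32,-190,-150,20,50)
    box("knob",-40,40,-330,-200,50,200)
    box("base",-60,60,-330,-200,18,48)
    # intensity profile of gray along y for tab line and pointer at z
    for lab,xs,z in(("tab",range(36,45,2),36),("ptr",range(19,33,2),34)):
        ys=np.arange(-185,-115,2.)
        acc=[]
        for xx in xs:
            P=np.array([np.r_[o+x*xx/1e3+y*yy/1e3,z/1e3] for yy in ys]); uv=proj(n,P).astype(np.float32)
            acc.append(cv2.remap(g,uv[:,0],uv[:,1],cv2.INTER_LINEAR)[:,0])
        print(lab,"z",z); print(ys.astype(int).tolist()); print(*[a.astype(int).tolist() for a in acc],sep="\n")
E
```

```text
origin [468.2   6.8]
top bed 2523 min [ -42.9 -291.7    9.1] max [ 44.2 231.1  14.8] mean [ -1.6 -15.4  11.9] rect ((-5.2021484375, -35.5013427734375), (118.51053619384766, 587.7825927734375), 1.8847423791885376)
top roof 473 min [-34.2  -9.3  38.4] max [36.9 68.4 45.8] mean [ 0.8 29.5 41.9] rect ((1.1556472778320312, 29.373882293701172), (79.7854232788086, 74.07524871826172), 89.79489135742188)
top stop 76 min [ -13.7 -174.9   35.3] max [  16.1 -146.9   41.6] mean [   1.3 -162.5   38.2] rect ((2.0339412689208984, -160.90164184570312), (33.771278381347656, 28.668087005615234), 2.880121946334839)
top rail 56 min [  33.  -190.5   28.3] max [  48.3 -122.1   33.9] mean [  39.4 -155.9   31.1] rect ((38.032569885253906, -156.4334259033203), (68.06684875488281, 19.648427963256836), 81.67171478271484)
top tab 25 min [  26.5 -169.7   34.5] max [  46.8 -142.5   41.5] mean [  37.7 -151.4   37. ] rect ((38.1044807434082, -158.3502960205078), (31.734458923339844, 17.501731872558594), 74.00678253173828)
top tab all 38 min [  27.2 -193.1   34.5] max [  48.  -132.7   41.3] mean [  38.2 -157.5   36.8
[... 6361 characters left out ...]
, 75, 77, 78, 78, 90, 128, 119, 97, 72, 65, 67, 73, 74, 74, 73, 73, 76, 78, 77, 76, 76, 76, 77, 76, 75, 77, 76, 75, 75, 76, 77]
[71, 71, 71, 69, 69, 71, 75, 72, 93, 139, 121, 96, 67, 61, 63, 67, 68, 68, 67, 67, 68, 71, 71, 68, 68, 70, 75, 75, 75, 78, 77, 75, 76, 77, 78]
[64, 63, 63, 63, 63, 65, 67, 67, 97, 134, 122, 96, 67, 61, 61, 63, 63, 62, 60, 60, 61, 63, 63, 61, 63, 66, 72, 74, 75, 77, 75, 74, 76, 77, 78]
[61, 61, 62, 62, 62, 63, 65, 67, 98, 123, 120, 96, 72, 65, 62, 62, 62, 63, 62, 59, 58, 58, 60, 62, 63, 67, 71, 74, 75, 75, 75, 75, 76, 75, 76]
[67, 68, 73, 73, 70, 67, 70, 76, 101, 114, 111, 90, 75, 69, 65, 62, 61, 64, 66, 65, 62, 61, 63, 70, 75, 77, 76, 73, 77, 81, 82, 80, 77, 75, 75]
```

```bash
cat >>h.py <<'E'
O=np.array([.4688,.0054]); TH=np.radians(3.51); JX=np.array([np.cos(TH),np.sin(TH)]); JY=np.array([-np.sin(TH),np.cos(TH)])
def jig(x,y): return O+JX*x/1e3+JY*y/1e3
def legs(*pts,yaw=None):
    """units of the moves: turn first (az), then shifts between world points, in the turned tool frame"""
    s=status.get_state(); R=np.array(s["orientation"]); p=np.array(s["tcp_pos"])
    print("tcp",p.round(4),"yaw",np.degrees(np.arctan2(R[1,1],R[0,1])).round(2),"tilt z",R[:,2].round(4),"q6",round(s["qpos"][5],2))
    if yaw is not None:
        c,t=np.cos(yaw),np.sin(yaw); d=yaw-np.arctan2(R[1,1],R[0,1]); d=(d+np.pi/2)%np.pi-np.pi/2
        az=-d; print("az total",round(az/(np.pi/2),4))
        R=R@cv2.Rodrigues(np.array([0,0,az]))[0]
    for q in pts:
        q=np.array(q); print("to",q.round(4),"units",((q-p)@R/.3).round(4),"min rows",int(np.ceil(np.linalg.norm(q-p)/.0625))); p=q
E
python3 - <<'E'
from h import *
k=jig(0,-257)
legs([.5,.25,.2],[*k,.15],[*k,.038],yaw=TH+np.pi/2)
E
```

```text
tcp [0.1629 0.6032 0.2141] yaw 74.88 tilt z [-4.e-04 -1.e-03 -1.e+00] q6 -0.11
az total -0.207
to [0.5  0.25 0.2 ] units [-1.0496 -1.2438  0.0477] min rows 8
to [ 0.4845 -0.2511  0.15  ] units [ 0.1536 -1.6639  0.1683] min rows 9
to [ 0.4845 -0.2511  0.038 ] units [-2.000e-04  4.000e-04  3.733e-01] min rows 2
```

Emit:
arm_command([
  {"az":-0.1035,"hand":0.55},
  {"az":-0.1035,"hand":0.55},
  {"dx":-0.105,"dy":-0.1244,"dz":0.0048,"hand":0.55},
  {"dx":-0.105,"dy":-0.1244,"dz":0.0048,"hand":0.55},
  {"dx":-0.105,"dy":-0.1244,"dz":0.0048,"hand":0.55},
  {"dx":-0.105,"dy":-0.1244,"dz":0.0048,"hand":0.55},
  {"dx":-0.105,"dy":-0.1244,"dz":0.0048,"hand":0.55},
  {"dx":-0.105,"dy":-0.1244,"dz":0.0048,"hand":0.55},
  {"dx":-0.105,"dy":-0.1244,"dz":0.0048,"hand":0.55},
  {"dx":-0.105,"dy":-0.1244,"dz":0.0048,"hand":0.55},
  {"dx":-0.105,"dy":-0.1244,"dz":0.0048,"hand":0.55},
  {"dx":-0.105,"dy":-0.1244,"dz":0.0048,"hand":0.55},
])

```text
schema error: expected keys dx, dy, dz, ax, ay, az, hand
```

Emit:
arm_command([
  {"dx":0.0154,"dy":-0.1664,"dz":0.0168,"hand":0.55},
  {"dx":0.0154,"dy":-0.1664,"dz":0.0168,"hand":0.55},
  {"dx":0.0154,"dy":-0.1664,"dz":0.0168,"hand":0.55},
  {"dx":0.0154,"dy":-0.1664,"dz":0.0168,"hand":0.55},
  {"dx":0.0154,"dy":-0.1664,"dz":0.0168,"hand":0.55},
  {"dx":0.0154,"dy":-0.1664,"dz":0.0168,"hand":0.55},
  {"dx":0.0154,"dy":-0.1664,"dz":0.0168,"hand":0.55},
  {"dx":0.0154,"dy":-0.1664,"dz":0.0168,"hand":0.55},
  {"dx":0.0154,"dy":-0.1664,"dz":0.0168,"hand":0.55},
  {"dx":0.0154,"dy":-0.1664,"dz":0.0168,"hand":0.55},
  {"hand":0.55},
  {"hand":0.55},
])

```text
schema error: expected keys dx, dy, dz, ax, ay, az, hand
```

```bash
python3 - <<'E'
from h import *
k=jig(0,-257)
legs([*k,.038],yaw=TH+np.pi/2)
for n in("top","side"):
    p,d=load(n,0);W=world(n,d);J=np.dstack([(W[...,:2]-O)@JX,(W[...,:2]-O)@JY,W[...,2]])*1000
    m=(abs(J[...,0])<22)&(abs(J[...,1]+257)<7);print(n,np.histogram(J[m][:,2],range(0,80,5))[0],np.median(J[m&(J[...,2]>45)],0))
    r=np.hypot(J[...,0],J[...,1]+257);m=(r>25)&(r<31);print(np.histogram(J[m][:,2],range(0,50,4))[0])
print(status.get_state()["width"])
E
```

```text
tcp [0.1629 0.6032 0.2141] yaw 74.88 tilt z [-4.e-04 -1.e-03 -1.e+00] q6 -0.11
az total -0.207
to [ 0.4845 -0.2511  0.038 ] units [-0.8961 -2.9074  0.5894] min rows 15
top [ 0  0  0  1  3  2  1  3  3  6 28 31  6  0  0] [  -0.5668932  -257.05944025   55.17376174]
[ 0  0  5 28 50 21  5  2  0  0  0  0]
side [ 0  0  0  0  9 17 18 19 15 12 53 48  0  0  0] [  -0.42793196 -259.43281883   54.31867816]
[ 0  0  0 27 72 24  8  3  0  0  0  0]
0.9982378322528273
```

Emit:
arm_command([
  {"dx":0,"dy":0,"dz":0,"ax":0,"ay":0,"az":-0.1035,"hand":0.55},
  {"dx":0,"dy":0,"dz":0,"ax":0,"ay":0,"az":-0.1035,"hand":0.55},
  {"dx":-0.105,"dy":-0.1244,"dz":0.0048,"ax":0,"ay":0,"az":0,"hand":0.55},
  {"dx":-0.105,"dy":-0.1244,"dz":0.0048,"ax":0,"ay":0,"az":0,"hand":0.55},
  {"dx":-0.105,"dy":-0.1244,"dz":0.0048,"ax":0,"ay":0,"az":0,"hand":0.55},
  {"dx":-0.105,"dy":-0.1244,"dz":0.0048,"ax":0,"ay":0,"az":0,"hand":0.55},
  {"dx":-0.105,"dy":-0.1244,"dz":0.0048,"ax":0,"ay":0,"az":0,"hand":0.55},
  {"dx":-0.105,"dy":-0.1244,"dz":0.0048,"ax":0,"ay":0,"az":0,"hand":0.55},
  {"dx":-0.105,"dy":-0.1244,"dz":0.0048,"ax":0,"ay":0,"az":0,"hand":0.55},
  {"dx":-0.105,"dy":-0.1244,"dz":0.0048,"ax":0,"ay":0,"az":0,"hand":0.55},
  {"dx":-0.105,"dy":-0.1244,"dz":0.0048,"ax":0,"ay":0,"az":0,"hand":0.55},
  {"dx":-0.105,"dy":-0.1244,"dz":0.0048,"ax":0,"ay":0,"az":0,"hand":0.55},
])

```text
t: 1.6
tcp_pos: [0.5011, 0.2489, 0.2]
orientation: [[-0.998, -0.061, -0.0], [-0.061, 0.998, -0.0], [0.0, 0.0, -1.0]]
contact_force: [-0.8, 0.9, 0.7]
width: 0.45
grip_force: 0.0
```

Emit:
arm_command([
  {"dx":0.0154,"dy":-0.1664,"dz":0.0168,"ax":0,"ay":0,"az":0,"hand":0.55},
  {"dx":0.0154,"dy":-0.1664,"dz":0.0168,"ax":0,"ay":0,"az":0,"hand":0.55},
  {"dx":0.0154,"dy":-0.1664,"dz":0.0168,"ax":0,"ay":0,"az":0,"hand":0.55},
  {"dx":0.0154,"dy":-0.1664,"dz":0.0168,"ax":0,"ay":0,"az":0,"hand":0.55},
  {"dx":0.0154,"dy":-0.1664,"dz":0.0168,"ax":0,"ay":0,"az":0,"hand":0.55},
  {"dx":0.0154,"dy":-0.1664,"dz":0.0168,"ax":0,"ay":0,"az":0,"hand":0.55},
  {"dx":0.0154,"dy":-0.1664,"dz":0.0168,"ax":0,"ay":0,"az":0,"hand":0.55},
  {"dx":0.0154,"dy":-0.1664,"dz":0.0168,"ax":0,"ay":0,"az":0,"hand":0.55},
  {"dx":0.0154,"dy":-0.1664,"dz":0.0168,"ax":0,"ay":0,"az":0,"hand":0.55},
  {"dx":0.0154,"dy":-0.1664,"dz":0.0168,"ax":0,"ay":0,"az":0,"hand":0.55},
  {"dx":0,"dy":0,"dz":0,"ax":0,"ay":0,"az":0,"hand":0.55},
  {"dx":0,"dy":0,"dz":0,"ax":0,"ay":0,"az":0,"hand":0.55},
])

```text
t: 3.1
tcp_pos: [0.4844, -0.2504, 0.1495]
orientation: [[-0.998, -0.061, -0.001], [-0.061, 0.998, 0.001], [0.001, 0.001, -1.0]]
contact_force: [-0.3, 0.5, 0.2]
width: 0.448
grip_force: 0.0
```

```bash
python3 - <<'E'
from h import *
legs([*jig(0,-257),.031],yaw=TH+np.pi/2); print(status.get_state()["width"])
E
```

```text
tcp [ 0.4844 -0.2504  0.1495] yaw 93.49 tilt z [-7.e-04  8.e-04 -1.e+00] q6 -2.23
az total -0.0002
to [ 0.4845 -0.2511  0.031 ] units [-0.0005 -0.0028  0.3951] min rows 2
0.4477579618763719
```

Emit:
arm_command([
  {"dx":0,"dy":-0.003,"dz":0.12,"ax":0,"ay":0,"az":0,"hand":0.55},
  {"dx":0,"dy":0,"dz":0.12,"ax":0,"ay":0,"az":0,"hand":0.55},
  {"dx":0,"dy":0,"dz":0.1,"ax":0,"ay":0,"az":0,"hand":0.55},
  {"dx":0,"dy":0,"dz":0.055,"ax":0,"ay":0,"az":0,"hand":0.55},
  {"dx":0,"dy":0,"dz":0,"ax":0,"ay":0,"az":0,"hand":1},
  {"dx":0,"dy":0,"dz":0,"ax":0,"ay":0,"az":0,"hand":1},
  {"dx":0,"dy":0,"dz":0,"ax":0,"ay":0,"az":0,"hand":1},
  {"dx":0,"dy":0,"dz":0,"ax":0,"ay":0,"az":0,"hand":1},
], newtons=20)

```text
t: 4.1
tcp_pos: [0.485, -0.2512, 0.0322]
orientation: [[-0.998, -0.061, 0.001], [-0.061, 0.998, 0.0], [-0.001, 0.0, -1.0]]
contact_force: [0.8, 5.7, 6.6]
width: 0.142
grip_force: 20.0
```

Emit:
arm_command([
  {"dx":0,"dy":0,"dz":0,"ax":0,"ay":0,"az":0.08,"hand":1},
  {"dx":0,"dy":0,"dz":0,"ax":0,"ay":0,"az":0.08,"hand":1},
  {"dx":0,"dy":0,"dz":0,"ax":0,"ay":0,"az":0.08,"hand":1},
  {"dx":0,"dy":0,"dz":0,"ax":0,"ay":0,"az":0.08,"hand":1},
  {"dx":0,"dy":0,"dz":0,"ax":0,"ay":0,"az":0.08,"hand":1},
  {"dx":0,"dy":0,"dz":0,"ax":0,"ay":0,"az":0.08,"hand":1},
  {"dx":0,"dy":0,"dz":0,"ax":0,"ay":0,"az":0.08,"hand":1},
  {"dx":0,"dy":0,"dz":0,"ax":0,"ay":0,"az":0.08,"hand":1},
  {"dx":0,"dy":0,"dz":0,"ax":0,"ay":0,"az":0.08,"hand":1},
  {"dx":0,"dy":0,"dz":0,"ax":0,"ay":0,"az":0.08,"hand":1},
  {"dx":0,"dy":0,"dz":0,"ax":0,"ay":0,"az":0,"hand":1},
  {"dx":0,"dy":0,"dz":0,"ax":0,"ay":0,"az":0,"hand":1},
])

```text
t: 5.6
tcp_pos: [0.4851, -0.2512, 0.0323]
orientation: [[-0.366, 0.931, 0.001], [0.931, 0.366, 0.0], [0.0, 0.001, -1.0]]
contact_force: [1.6, 6.0, 6.6]
width: 0.146
grip_force: 20.0
```

```bash
cat >m.py <<'E'
from h import *
import sys
k=sys.argv[1]; legs()
out=[]
for n,f in(("top",4),("side",4)):
    g=np.mean([cv2.cvtColor(shot(n,k)[0],cv2.COLOR_RGB2GRAY).astype(np.float32) for _ in range(3)],0)
    ys=np.arange(-190,-110,.5)
    # rectified patch: rows = x 10..50, cols = y
    for lab,xs,z in(("mark",np.arange(35,44),36),("ptr",np.arange(20,30),34),("stoptop",np.arange(-8,8),38)):
        a=np.mean([cv2.remap(g,*[np.ascontiguousarray(c,dtype=np.float32) for c in proj(n,np.array([np.r_[jig(xx,yy),z/1e3] for yy in ys])).T],cv2.INTER_LINEAR)[:,0] for xx in xs],0)
        print(n,lab,*[f"{int(y)}:{int(v)}" for y,v in zip(ys[::4],a[::4])])
    X,Y=np.meshgrid(np.arange(-30,60,.5),np.arange(-200,-100,.25)) 
    uv=proj(n,np.c_[(O+X.reshape(-1,1)/1e3*JX+Y.reshape(-1,1)/1e3*JY),np.full(X.size,.036)]).astype(np.float32)
    out.append(cv2.remap(g,uv[:,0].reshape(X.shape),uv[:,1].reshape(X.shape),cv2.INTER_CUBIC).T)
im=np.vstack([np.clip(o*s,0,255) for o,s in zip(out,(2,1.4))]); cv2.imwrite(f"pics/m{k}.png",cv2.resize(im,(800,576)))
E
python3 m.py 1
```

```text
tcp [ 0.4851 -0.2512  0.0323] yaw 21.47 tilt z [ 1.e-03  4.e-04 -1.e+00] q6 -0.98
top mark -190:33 -188:32 -186:32 -184:34 -182:35 -180:36 -178:36 -176:37 -174:38 -172:38 -170:36 -168:33 -166:27 -164:21 -162:16 -160:16 -158:19 -156:24 -154:30 -152:34 -150:37 -148:40 -146:42 -144:43 -142:44 -140:45 -138:46 -136:46 -134:46 -132:46 -130:47 -128:47 -126:48 -124:48 -122:48 -120:48 -118:49 -116:49 -114:49 -112:50
top ptr -190:38 -188:39 -186:40 -184:41 -182:41 -180:41 -178:42 -176:42 -174:42 -172:43 -170:43 -168:44 -166:44 -164:43 -162:44 -160:44 -158:42 -156:37 -154:31 -152:24 -150:19 -148:19 -146:21 -144:26 -142:31 -140:37 -138:40 -136:43 -134:45 -132:47 -130:48 -128:49 -126:50 -124:51 -122:51 -120:52 -118:52 -116:52 -114:52 -112:53
top stoptop -190:45 -188:45 -186:45 -184:45 -182:46 -180:46 -178:46 -176:47 -174:47 -172:47 -170:47 -168:48 -166:48 -164:48 -162:48 -160:49 -158:49 -156:50 -154:50 -152:50 -150:51 -148:52 -146:52 -144:53 -142:52 -140:50 -138:48 -136:42 -134:38 -132:32 -130:28 -128:26 -126:26 -124:30 -122:34 -120:39 -118:43 -116:46 -114:50 -112:53
side mark -190:52 -188:53 -18
[... 380 characters left out ...]
0 -172:51 -170:50 -168:50 -166:50 -164:50 -162:50 -160:51 -158:54 -156:57 -154:59 -152:60 -150:58 -148:55 -146:54 -144:54 -142:54 -140:54 -138:53 -136:53 -134:53 -132:53 -130:53 -128:53 -126:53 -124:53 -122:52 -120:52 -118:52 -116:53 -114:52 -112:52
side stoptop -190:50 -188:50 -186:50 -184:49 -182:49 -180:49 -178:49 -176:49 -174:50 -172:50 -170:49 -168:48 -166:48 -164:48 -162:48 -160:48 -158:49 -156:48 -154:49 -152:51 -150:53 -148:54 -146:54 -144:55 -142:54 -140:54 -138:53 -136:53 -134:53 -132:53 -130:53 -128:53 -126:53 -124:53 -122:53 -120:53 -118:53 -116:52 -114:52 -112:51[ WARN:0@5.255] global loadsave.cpp:1063 imwrite_ Unsupported depth image for selected encoder is fallbacked to CV_8U.
```

View pics/m1.png

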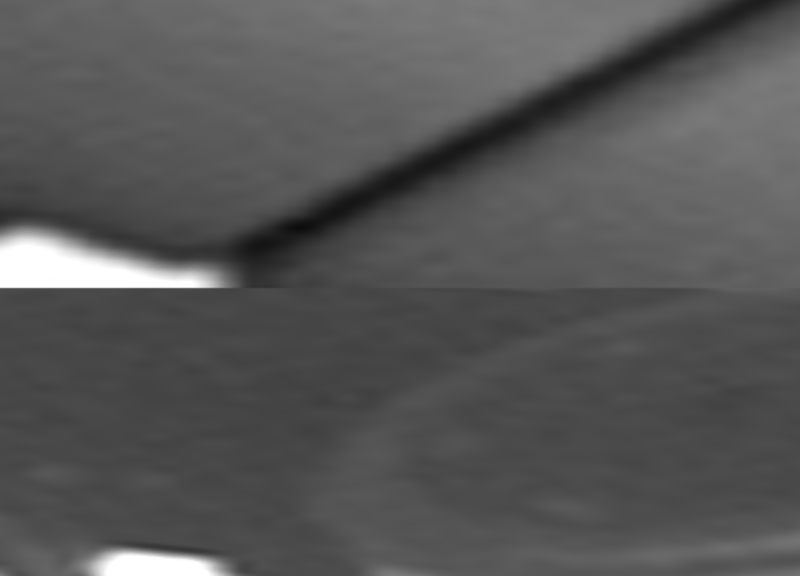

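The arm hides the stop in both rectified views: they show only its body and shadow. I'll finish the turn by dead reckoning, let go, lift clear and look again.

Emit:
arm_command([
  {"dx":0,"dy":0,"dz":0,"ax":0,"ay":0,"az":0.045,"hand":1},
  {"dx":0,"dy":0,"dz":0,"ax":0,"ay":0,"az":0.042,"hand":1},
  {"dx":0,"dy":0,"dz":0,"ax":0,"ay":0,"az":0,"hand":1},
  {"dx":0,"dy":0,"dz":0,"ax":0,"ay":0,"az":0,"hand":1},
  {"dx":0,"dy":0,"dz":0,"ax":0,"ay":0,"az":0,"hand":0.6},
  {"dx":0,"dy":0,"dz":0,"ax":0,"ay":0,"az":0,"hand":0.6},
  {"dx":0,"dy":0,"dz":0,"ax":0,"ay":0,"az":0,"hand":0.6},
  {"dx":0,"dy":0,"dz":-0.1,"ax":0,"ay":0,"az":0,"hand":0.6},
  {"dx":0,"dy":0,"dz":-0.15,"ax":0,"ay":0,"az":0,"hand":0.6},
  {"dx":0,"dy":0,"dz":-0.15,"ax":0,"ay":0,"az":0,"hand":0.6},
  {"dx":0,"dy":0,"dz":0,"ax":0,"ay":0,"az":0,"hand":0.6},
])

```text
t: 7.28
tcp_pos: [0.4858, -0.2525, 0.1543]
orientation: [[-0.237, 0.972, 0.005], [0.972, 0.237, -0.003], [-0.004, 0.004, -1.0]]
contact_force: [0.6, -0.5, -0.0]
width: 0.403
grip_force: 0.0
```

```bash
python3 - <<'E'
from h import *
p=status.get_state()["tcp_pos"]
legs([.50,.14,.16],[.6734,.1325,.12],yaw=np.radians(1.59))
E
```

```text
tcp [ 0.4858 -0.2525  0.1543] yaw 13.69 tilt z [ 0.0047 -0.0032 -1.    ] q6 -0.84
az total 0.1344
to [0.5  0.14 0.16] units [ 1.3066  0.0836 -0.0229] min rows 7
to [0.6734 0.1325 0.12  ] units [-0.0406  0.5765  0.1361] min rows 3
```

Emit:
arm_command([
  {"dx":0,"dy":0,"dz":0,"ax":0,"ay":0,"az":0.0672,"hand":0.3},
  {"dx":0,"dy":0,"dz":0,"ax":0,"ay":0,"az":0.0672,"hand":0.3},
  {"dx":0.1452,"dy":0.0093,"dz":-0.0025,"ax":0,"ay":0,"az":0,"hand":0.3},
  {"dx":0.1452,"dy":0.0093,"dz":-0.0025,"ax":0,"ay":0,"az":0,"hand":0.3},
  {"dx":0.1452,"dy":0.0093,"dz":-0.0025,"ax":0,"ay":0,"az":0,"hand":0.3},
  {"dx":0.1452,"dy":0.0093,"dz":-0.0025,"ax":0,"ay":0,"az":0,"hand":0.3},
  {"dx":0.1452,"dy":0.0093,"dz":-0.0025,"ax":0,"ay":0,"az":0,"hand":0.3},
  {"dx":0.1452,"dy":0.0093,"dz":-0.0025,"ax":0,"ay":0,"az":0,"hand":0.3},
  {"dx":0.1452,"dy":0.0093,"dz":-0.0025,"ax":0,"ay":0,"az":0,"hand":0.3},
  {"dx":0.1452,"dy":0.0093,"dz":-0.0025,"ax":0,"ay":0,"az":0,"hand":0.3},
  {"dx":0.1452,"dy":0.0093,"dz":-0.0025,"ax":0,"ay":0,"az":0,"hand":0.3},
  {"dx":0.0232,"dy":0.1447,"dz":0.05,"ax":0,"ay":0,"az":0,"hand":0.3},
  {"dx":0.0232,"dy":0.1447,"dz":0.05,"ax":0,"ay":0,"az":0,"hand":0.3},
  {"dx":0.0232,"dy":0.1447,"dz":0.05,"ax":0,"ay":0,"az":0,"hand":0.3},
  {"dx":0.0232,"dy":0.1447,"dz":0.05,"ax":0,"ay":0,"az":0,"hand":0.3},
  {"dx":0,"dy":0,"dz":0,"ax":0,"ay":0,"az":0,"hand":0.3},
])

```text
t: 9.28
tcp_pos: [0.6727, 0.1734, 0.0946]
orientation: [[-0.027, 1.0, -0.003], [1.0, 0.027, -0.0], [-0.0, -0.003, -1.0]]
contact_force: [-0.9, -1.1, -0.9]
width: 0.7
grip_force: 0.0
```

```bash
python3 m.py 2 2>/dev/null; python3 -c "
from h import *
legs([.674,.1725,.004],yaw=np.radians(1.59))"
```

```text
tcp [0.6727 0.1734 0.0946] yaw 1.57 tilt z [-3.e-03 -5.e-04 -1.e+00] q6 0.13
top mark -190:140 -188:144 -186:143 -184:143 -182:143 -180:142 -178:142 -176:142 -174:142 -172:142 -170:141 -168:141 -166:143 -164:144 -162:146 -160:140 -158:118 -156:85 -154:57 -152:58 -150:72 -148:77 -146:63 -144:47 -142:60 -140:93 -138:129 -136:141 -134:143 -132:143 -130:144 -128:144 -126:145 -124:145 -122:141 -120:130 -118:107 -116:92 -114:81 -112:79
top ptr -190:49 -188:47 -186:47 -184:47 -182:47 -180:44 -178:41 -176:40 -174:40 -172:41 -170:41 -168:42 -166:42 -164:42 -162:42 -160:41 -158:39 -156:34 -154:42 -152:61 -150:93 -148:98 -146:79 -144:51 -142:37 -140:33 -138:37 -136:39 -134:41 -132:40 -130:40 -128:40 -126:41 -124:41 -122:40 -120:36 -118:35 -116:36 -114:41 -112:44
top stoptop -190:93 -188:94 -186:94 -184:93 -182:91 -180:89 -178:88 -176:86 -174:86 -172:86 -170:87 -168:88 -166:88 -164:88 -162:88 -160:87 -158:88 -156:94 -154:113 -152:134 -150:143 -148:144 -146:144 -144:144 -142:144 -140:144 -138:144 -136:144 -134:144 -132:144 -130:146 -128:144 -126:134 -124:101 -122:71 -120:49 -118:47 -116:47 -114:4
[... 530 characters left out ...]
4:73 -152:75 -150:79 -148:107 -146:129 -144:124 -142:104 -140:84 -138:76 -136:73 -134:71 -132:73 -130:75 -128:76 -126:76 -124:76 -122:76 -120:75 -118:75 -116:75 -114:75 -112:75
side stoptop -190:117 -188:116 -186:116 -184:118 -182:119 -180:118 -178:116 -176:114 -174:115 -172:118 -170:122 -168:121 -166:119 -164:114 -162:104 -160:92 -158:85 -156:92 -154:124 -152:150 -150:161 -148:163 -146:163 -144:163 -142:163 -140:163 -138:163 -136:163 -134:163 -132:162 -130:162 -128:162 -126:146 -124:117 -122:91 -120:77 -118:76 -116:76 -114:75 -112:76
tcp [0.6713 0.1734 0.0987] yaw 1.59 tilt z [ 3.e-04  1.e-04 -1.e+00] q6 0.13
az total -0.0
to [0.674  0.1725 0.004 ] units [-0.0033  0.0089  0.3155] min rows 2
```

View pics/m2.png

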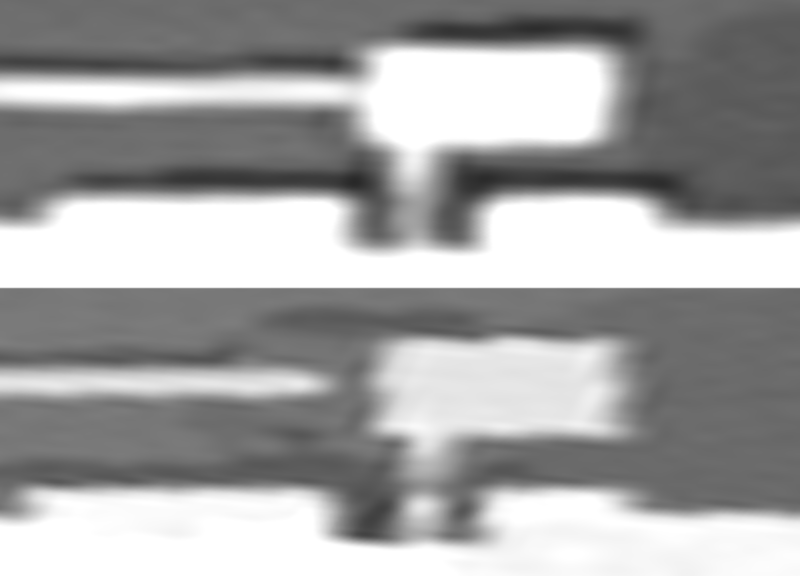

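The rectified patches (top view above, side view below) show the pointer in line with the white line at about (415,190) and (425,500), to within 0.5 mm. The knob is set. Next I grasp the bar.

Emit:
arm_command([
  {"dx":0,"dy":0.008,"dz":0.1,"ax":0,"ay":0,"az":0,"hand":0.3},
  {"dx":0,"dy":0,"dz":0.12,"ax":0,"ay":0,"az":0,"hand":0.3},
  {"dx":0,"dy":0,"dz":0.06,"ax":0,"ay":0,"az":0,"hand":0.3},
  {"dx":0,"dy":0,"dz":0.033,"ax":0,"ay":0,"az":0,"hand":0.3},
  {"dx":0,"dy":0,"dz":0,"ax":0,"ay":0,"az":0,"hand":1},
  {"dx":0,"dy":0,"dz":0,"ax":0,"ay":0,"az":0,"hand":1},
  {"dx":0,"dy":0,"dz":0,"ax":0,"ay":0,"az":0,"hand":1},
  {"dx":0,"dy":0,"dz":0,"ax":0,"ay":0,"az":0,"hand":1},
  {"dx":0,"dy":0,"dz":0,"ax":0,"ay":0,"az":0,"hand":1},
  {"dx":0,"dy":0,"dz":-0.1,"ax":0,"ay":0,"az":0,"hand":1},
  {"dx":0,"dy":0,"dz":-0.12,"ax":0,"ay":0,"az":0,"hand":1},
  {"dx":0,"dy":0,"dz":-0.12,"ax":0,"ay":0,"az":0,"hand":1},
  {"dx":0,"dy":0,"dz":0,"ax":0,"ay":0,"az":0,"hand":1},
], newtons=50)

```text
t: 11.2
tcp_pos: [0.6754, 0.1738, 0.1089]
orientation: [[-0.028, 1.0, 0.005], [1.0, 0.028, 0.001], [0.001, 0.005, -1.0]]
contact_force: [-0.1, 0.2, -2.2]
width: 0.311
grip_force: 50.0
```

```bash
python3 - <<'E'
from h import *
# gripper at bar +40: bar leading end at y=112 -> gripper y=252
legs([*jig(0,252),.106],[*jig(0,252),.04],[*jig(0,252),.017],yaw=TH)
for n in("side","top"):
    p,d=shot(n,3)
    W=world(n,d); m=(W[...,2]>.08)&(W[...,2]<.14)&(W[...,0]>.63)&(W[...,0]<.72)&(W[...,1]<.14)&(W[...,1]>0)
    Q=W[m]; print(n,len(Q)); 
    if len(Q)>30: print(np.percentile(Q,[2,50,98],axis=0).round(3), np.polyfit(Q[:,1],Q[:,2],1).round(3),np.polyfit(Q[:,1],Q[:,0],1).round(3))
E
```

```text
tcp [0.6754 0.1738 0.1089] yaw 1.59 tilt z [ 4.7e-03  9.0e-04 -1.0e+00] q6 0.13
az total -0.0214
to [0.4534 0.2569 0.106 ] units [ 0.322  -0.7218  0.0065] min rows 4
to [0.4534 0.2569 0.04  ] units [-1.0e-04 -1.0e-03  2.2e-01] min rows 2
to [0.4534 0.2569 0.017 ] units [-0.     -0.0004  0.0767] min rows 1
side 360
[[0.661 0.036 0.106]
 [0.675 0.081 0.115]
 [0.691 0.137 0.119]] [0.024 0.113] [-0.028  0.678]
top 372
[[0.661 0.037 0.105]
 [0.676 0.084 0.113]
 [0.691 0.13  0.12 ]] [0.011 0.112] [-0.024  0.678]
```

Emit:
arm_command([
  {"dx":0,"dy":0,"dz":0,"ax":0,"ay":0,"az":-0.0214,"hand":1},
  {"dx":0.0537,"dy":-0.1203,"dz":0.001,"ax":0,"ay":0,"az":0,"hand":1},
  {"dx":0.0537,"dy":-0.1203,"dz":0.001,"ax":0,"ay":0,"az":0,"hand":1},
  {"dx":0.0537,"dy":-0.1203,"dz":0.001,"ax":0,"ay":0,"az":0,"hand":1},
  {"dx":0.0537,"dy":-0.1203,"dz":0.001,"ax":0,"ay":0,"az":0,"hand":1},
  {"dx":0.0537,"dy":-0.1203,"dz":0.001,"ax":0,"ay":0,"az":0,"hand":1},
  {"dx":0.0537,"dy":-0.1203,"dz":0.001,"ax":0,"ay":0,"az":0,"hand":1},
  {"dx":0,"dy":0,"dz":0,"ax":0,"ay":0,"az":0,"hand":1},
  {"dx":0,"dy":0,"dz":0.11,"ax":0,"ay":0,"az":0,"hand":1},
  {"dx":0,"dy":0,"dz":0.11,"ax":0,"ay":0,"az":0,"hand":1},
  {"dx":0,"dy":0,"dz":0,"ax":0,"ay":0,"az":0,"hand":1},
  {"dx":0,"dy":0,"dz":0,"ax":0,"ay":0,"az":0,"hand":1},
])

```text
t: 12.8
tcp_pos: [0.4529, 0.2567, 0.0389]
orientation: [[-0.061, 0.998, 0.0], [0.998, 0.061, 0.0], [0.0, 0.0, -1.0]]
contact_force: [0.2, -0.1, -2.1]
width: 0.308
grip_force: 50.0
```

```bash
cat >b.py <<'E'
from h import *
import sys
legs([*jig(0,252),.0175],yaw=TH)
z0,z1,y0,y1=map(float,sys.argv[1:5])
for n in("top","side"):
    p,d=shot(n,"b"); W=world(n,d); g=cv2.cvtColor(p,cv2.COLOR_RGB2GRAY)
    J=np.dstack([(W[...,:2]-O)@JX,(W[...,:2]-O)@JY,W[...,2]])*1000
    m=(abs(J[...,0])<30)&(J[...,1]>y0)&(J[...,1]<y1)&(J[...,2]>z0)&(J[...,2]<z1)
    m=cv2.morphologyEx(m.astype(np.uint8),cv2.MORPH_OPEN,np.ones((3,3)))>0
    Q=J[m]; print(n,len(Q),"pct x,y,z",np.percentile(Q,[3,50,97],axis=0).round(1).tolist(),"slope",np.polyfit(Q[:,1],Q[:,0],1).round(3),"zslope",np.polyfit(Q[:,1],Q[:,2],1).round(3),"ymin",Q[:,1].min().round(1))
E
python3 b.py 28 60 60 215
```

```text
tcp [0.4529 0.2567 0.0389] yaw 3.52 tilt z [ 4.e-04  2.e-04 -1.e+00] q6 0.33
az total 0.0001
to [0.4534 0.2569 0.0175] units [0.0007 0.0016 0.0712] min rows 1
top 431 pct x,y,z [[-19.9, 61.7, 37.7], [-1.1, 154.1, 45.2], [16.4, 210.0, 51.2]] slope [ 0.006 -1.863] zslope [1.9000e-02 4.2082e+01] ymin 60.3
side 316 pct x,y,z [[-16.2, 65.2, 38.1], [-2.1, 153.1, 45.2], [13.2, 209.8, 49.5]] slope [-0.025  2.089] zslope [3.4000e-02 3.9648e+01] ymin 60.1
```

Emit:
arm_command([
  {"dx":0,"dy":0.005,"dz":0.05,"ax":0,"ay":0,"az":0,"hand":1},
  {"dx":0,"dy":0,"dz":0.024,"ax":0,"ay":0,"az":0,"hand":1},
  {"dx":0,"dy":0,"dz":0,"ax":0,"ay":0,"az":0,"hand":0.6},
  {"dx":0,"dy":0,"dz":0,"ax":0,"ay":0,"az":0,"hand":0.6},
  {"dx":0,"dy":0,"dz":0,"ax":0,"ay":0,"az":0,"hand":1},
  {"dx":0,"dy":0,"dz":0,"ax":0,"ay":0,"az":0,"hand":1},
  {"dx":0,"dy":0,"dz":0,"ax":0,"ay":0,"az":0,"hand":1},
  {"dx":0,"dy":0,"dz":0,"ax":0,"ay":0,"az":0,"hand":1},
], newtons=15)

```text
t: 13.9
tcp_pos: [0.4537, 0.2569, 0.0163]
orientation: [[-0.061, 0.998, 0.0], [0.998, 0.061, 0.0], [0.0, 0.0, -1.0]]
contact_force: [-0.1, 0.3, 2.9]
width: 0.313
grip_force: 15.0
```

```bash
python3 b.py 19 32 80 225
```

```text
tcp [0.4537 0.2569 0.0163] yaw 3.52 tilt z [ 3.e-04  2.e-04 -1.e+00] q6 0.33
az total 0.0001
to [0.4534 0.2569 0.0175] units [ 0.0002 -0.0012 -0.0038] min rows 1
top 310 pct x,y,z [[-13.0, 117.1, 19.7], [0.1, 168.8, 23.8], [14.6, 219.6, 28.7]] slope [ 0.014 -1.948] zslope [-0.    23.874] ymin 113.9
side 265 pct x,y,z [[-15.1, 114.4, 19.8], [-2.0, 162.7, 23.2], [13.0, 217.9, 27.2]] slope [-0.026  2.857] zslope [-6.0000e-03  2.4412e+01] ymin 111.9
```

Emit:
arm_command([
  {"dx":-0.035,"dy":0.0025,"dz":0,"ax":0,"ay":0,"az":0,"hand":1},
  {"dx":-0.035,"dy":0,"dz":0,"ax":0,"ay":0,"az":0,"hand":1},
  {"dx":-0.035,"dy":0,"dz":0,"ax":0,"ay":0,"az":0,"hand":1},
  {"dx":-0.035,"dy":0,"dz":0,"ax":0,"ay":0,"az":0,"hand":1},
  {"dx":-0.035,"dy":0,"dz":0,"ax":0,"ay":0,"az":0,"hand":1},
  {"dx":-0.03,"dy":0,"dz":0,"ax":0,"ay":0,"az":0,"hand":1},
  {"dx":0,"dy":0,"dz":0,"ax":0,"ay":0,"az":0,"hand":1},
])

```text
t: 14.88
tcp_pos: [0.4584, 0.194, 0.0164]
orientation: [[-0.06, 0.998, 0.0], [0.998, 0.06, -0.0], [-0.0, 0.0, -1.0]]
contact_force: [0.9, -3.8, 6.3]
width: 0.311
grip_force: 15.0
```

```bash
python3 b.py 19 32 72 280
```

```text
tcp [0.4584 0.194  0.0164] yaw 3.47 tilt z [ 2.e-04 -3.e-04 -1.e+00] q6 0.21
az total -0.0005
to [0.4534 0.2569 0.0175] units [ 0.2102 -0.0039 -0.0038] min rows 2
top 206 pct x,y,z [[-12.4, 75.0, 19.7], [1.8, 110.6, 24.2], [14.8, 149.1, 29.3]] slope [0.005 0.857] zslope [1.4000e-02 2.2682e+01] ymin 72.5
side 359 pct x,y,z [[-14.2, 90.8, 19.6], [0.7, 156.2, 23.6], [13.7, 238.6, 27.7]] slope [ 0.017 -2.286] zslope [-0.    23.662] ymin 85.5
```

Emit:
arm_command([
  {"dx":-0.04,"dy":0,"dz":0,"ax":0,"ay":0,"az":0,"hand":1},
  {"dx":-0.04,"dy":0,"dz":0,"ax":0,"ay":0,"az":0,"hand":1},
  {"dx":-0.04,"dy":0,"dz":0,"ax":0,"ay":0,"az":0,"hand":1},
  {"dx":-0.04,"dy":0,"dz":0,"ax":0,"ay":0,"az":0,"hand":1},
  {"dx":-0.04,"dy":0,"dz":0,"ax":0,"ay":0,"az":0,"hand":1},
  {"dx":-0.03,"dy":0,"dz":0,"ax":0,"ay":0,"az":0,"hand":1},
  {"dx":0,"dy":0,"dz":0,"ax":0,"ay":0,"az":0,"hand":1},
])

```text
t: 15.85
tcp_pos: [0.4624, 0.1251, 0.0163]
orientation: [[-0.06, 0.998, 0.0], [0.998, 0.06, -0.0], [-0.0, 0.0, -1.0]]
contact_force: [0.8, -4.5, 5.8]
width: 0.314
grip_force: 15.0
```

```bash
python3 b.py 19 32 135 280
```

```text
tcp [0.4624 0.1251 0.0163] yaw 3.46 tilt z [ 1.e-04 -2.e-04 -1.e+00] q6 0.07
az total -0.0005
to [0.4534 0.2569 0.0175] units [ 0.4404 -0.0033 -0.004 ] min rows 3Traceback (most recent call last):
  File "b.py", line 10, in <module>
    Q=J[m]; print(n,len(Q),"pct x,y,z",np.percentile(Q,[3,50,97],axis=0).round(1).tolist(),"slope",np.polyfit(Q[:,1],Q[:,0],1).round(3),"zslope",np.polyfit(Q[:,1],Q[:,2],1).round(3),"ymin",Q[:,1].min().round(1))
                                       ~~~~~~~~~~~~~^^^^^^^^^^^^^^^^^^^^
    return _quantile_unchecked(
        a, q, axis, out, overwrite_input, method, keepdims, weights)
    return _ureduce(a,
                    func=_quantile_ureduce_func,
    ...<5 lines>...
                    overwrite_input=overwrite_input,
                    method=method)
    r = func(a, **kwargs)
    result = _quantile(arr,
                       quantiles=q,
    ...<2 lines>...
                       out=out,
                       weights=wgt)
    slices_having_nans = np.isnan(arr[-1, ...])
                                  ~~~^^^^^^^^^
IndexError: index -1 is out of bounds for axis 0 with size 0
```

Emit:
arm_command([
  {"dx":0,"dy":0,"dz":0,"ax":0,"ay":0,"az":0,"hand":0.5},
  {"dx":0,"dy":0,"dz":0,"ax":0,"ay":0,"az":0,"hand":0.5},
  {"dx":0.05,"dy":0,"dz":0,"ax":0,"ay":0,"az":0,"hand":0.5},
  {"dx":0.05,"dy":0,"dz":0,"ax":0,"ay":0,"az":0,"hand":0.5},
  {"dx":0.045,"dy":0,"dz":0,"ax":0,"ay":0,"az":0,"hand":0.5},
  {"dx":0,"dy":0,"dz":0,"ax":0,"ay":0,"az":0,"hand":1},
  {"dx":0,"dy":0,"dz":0,"ax":0,"ay":0,"az":0,"hand":1},
  {"dx":0,"dy":0,"dz":0,"ax":0,"ay":0,"az":0,"hand":1},
  {"dx":-0.038,"dy":0,"dz":0,"ax":0,"ay":0,"az":0,"hand":1},
  {"dx":-0.038,"dy":0,"dz":0,"ax":0,"ay":0,"az":0,"hand":1},
  {"dx":-0.038,"dy":0,"dz":0,"ax":0,"ay":0,"az":0,"hand":1},
  {"dx":-0.036,"dy":0,"dz":0,"ax":0,"ay":0,"az":0,"hand":1},
  {"dx":0,"dy":0,"dz":0,"ax":0,"ay":0,"az":0,"hand":1},
])

```text
t: 17.52
tcp_pos: [0.4626, 0.1242, 0.0162]
orientation: [[-0.06, 0.998, -0.0], [0.998, 0.06, 0.0], [0.0, -0.0, -1.0]]
contact_force: [0.2, -0.3, -0.6]
width: 0.311
grip_force: 15.0
```

```bash
sed -i 's/    Q=J\[m\]; /    Q=J[m]\n    if len(Q)<20: print(n,len(Q)); continue\n    /' b.py; python3 b.py 19 32 -115 -15
```

```text
tcp [0.4626 0.1242 0.0162] yaw 3.43 tilt z [-1.e-04  0.e+00 -1.e+00] q6 0.06
az total -0.0008
to [0.4534 0.2569 0.0175] units [ 0.4434 -0.0036 -0.0044] min rows 3
top 129 pct x,y,z [[-13.5, -61.5, 20.6], [-1.2, -40.7, 23.9], [14.2, -17.0, 28.7]] slope [0.058 1.37 ] zslope [-6.0000e-03  2.3982e+01] ymin -63.7
side 166 pct x,y,z [[-14.6, -62.9, 19.8], [0.1, -40.6, 23.7], [13.7, -17.7, 27.4]] slope [0.031 0.864] zslope [-1.1000e-02  2.3246e+01] ymin -65.9
```

Emit:
arm_command([
  {"dx":0,"dy":0,"dz":0,"ax":0,"ay":0,"az":0,"hand":0.4},
  {"dx":0,"dy":0,"dz":0,"ax":0,"ay":0,"az":0,"hand":0.4},
  {"dx":0,"dy":0,"dz":-0.1,"ax":0,"ay":0,"az":0,"hand":0.4},
  {"dx":0,"dy":0,"dz":-0.12,"ax":0,"ay":0,"az":0,"hand":0.4},
  {"dx":0,"dy":0,"dz":0,"ax":0,"ay":0,"az":0,"hand":0.4},
  {"dx":-0.131,"dy":0,"dz":0,"ax":0,"ay":0,"az":0,"hand":0.4},
  {"dx":-0.131,"dy":0,"dz":0,"ax":0,"ay":0,"az":0,"hand":0.4},
  {"dx":-0.131,"dy":0,"dz":0,"ax":0,"ay":0,"az":0,"hand":0.4},
  {"dx":-0.131,"dy":0,"dz":0,"ax":0,"ay":0,"az":0,"hand":0.4},
  {"dx":0,"dy":0,"dz":0,"ax":0,"ay":0,"az":0,"hand":0.4},
  {"dx":0,"dy":0,"dz":0,"ax":0,"ay":0,"az":0,"hand":0.4},
])

```text
t: 19.0
tcp_pos: [0.4717, -0.0314, 0.0816]
orientation: [[-0.061, 0.998, -0.001], [0.998, 0.061, 0.0], [0.0, -0.001, -1.0]]
contact_force: [-0.3, 0.5, 0.1]
width: 0.596
grip_force: 0.0
```

```bash
python3 -c "
from h import *
legs([*jig(0,-38),.0165],yaw=TH)"
```

```text
tcp [ 0.4717 -0.0314  0.0816] yaw 3.5 tilt z [-1.1e-03  4.0e-04 -1.0e+00] q6 -0.27
az total -0.0001
to [ 0.4711 -0.0325  0.0165] units [-0.0038 -0.0021  0.2169] min rows 2
```

Emit:
arm_command([
  {"dx":-0.004,"dy":0,"dz":0.1,"ax":0,"ay":0,"az":0,"hand":0.4},
  {"dx":0,"dy":0,"dz":0.08,"ax":0,"ay":0,"az":0,"hand":0.4},
  {"dx":0,"dy":0,"dz":0.036,"ax":0,"ay":0,"az":0,"hand":0.4},
  {"dx":0,"dy":0,"dz":0,"ax":0,"ay":0,"az":0,"hand":0.4},
  {"dx":0,"dy":0,"dz":0,"ax":0,"ay":0,"az":0,"hand":1},
  {"dx":0,"dy":0,"dz":0,"ax":0,"ay":0,"az":0,"hand":1},
  {"dx":0,"dy":0,"dz":0,"ax":0,"ay":0,"az":0,"hand":1},
  {"dx":0,"dy":0,"dz":0,"ax":0,"ay":0,"az":0,"hand":1},
  {"dx":-0.03,"dy":0,"dz":0,"ax":0,"ay":0,"az":0,"hand":1},
  {"dx":-0.03,"dy":0,"dz":0,"ax":0,"ay":0,"az":0,"hand":1},
  {"dx":-0.03,"dy":0,"dz":0,"ax":0,"ay":0,"az":0,"hand":1},
  {"dx":-0.03,"dy":0,"dz":0,"ax":0,"ay":0,"az":0,"hand":1},
  {"dx":-0.03,"dy":0,"dz":0,"ax":0,"ay":0,"az":0,"hand":1},
  {"dx":0,"dy":0,"dz":0,"ax":0,"ay":0,"az":0,"hand":1},
], newtons=5)

```text
t: 20.75
tcp_pos: [0.4752, -0.0787, 0.0177]
orientation: [[-0.061, 0.998, 0.001], [0.998, 0.061, -0.0], [-0.0, 0.001, -1.0]]
contact_force: [-2.0, -3.5, 5.3]
width: 0.317
grip_force: 5.0
```

```bash
python3 b.py 19 32 -135 -15; python3 b.py 33 46 -170 -100
```

```text
tcp [ 0.4752 -0.0787  0.0177] yaw 3.49 tilt z [ 7.e-04 -3.e-04 -1.e+00] q6 -0.36
az total -0.0002
to [0.4534 0.2569 0.0175] units [ 1.121e+00 -4.100e-03  3.000e-04] min rows 6
top 0
side 201 pct x,y,z [[-11.5, -108.8, 20.1], [4.3, -83.2, 23.3], [15.8, -28.9, 27.9]] slope [ 0.099 11.271] zslope [-7.0000e-03  2.3018e+01] ymin -111.2
tcp [ 0.4753 -0.0785  0.0177] yaw 3.51 tilt z [ 9.e-04 -4.e-04 -1.e+00] q6 -0.36
az total -0.0
to [0.4534 0.2569 0.0175] units [ 1.1206 -0.0044  0.    ] min rows 6
top 0
side 112 pct x,y,z [[-14.6, -154.8, 34.1], [0.6, -142.6, 37.2], [13.5, -127.5, 40.9]] slope [ 0.087 12.366] zslope [-1.0000e-03  3.7091e+01] ymin -156.6
```

Emit:
arm_command([
  {"dx":-0.009,"dy":0,"dz":-0.002,"ax":0,"ay":0,"az":0,"hand":1},
  {"dx":-0.009,"dy":0,"dz":0,"ax":0,"ay":0,"az":0,"hand":1},
  {"dx":-0.009,"dy":0,"dz":0,"ax":0,"ay":0,"az":0,"hand":1},
  {"dx":-0.009,"dy":0,"dz":0,"ax":0,"ay":0,"az":0,"hand":1},
  {"dx":0,"dy":0,"dz":0,"ax":0,"ay":0,"az":0,"hand":1},
  {"dx":0,"dy":0,"dz":0,"ax":0,"ay":0,"az":0,"hand":1},
])

```text
t: 21.7
tcp_pos: [0.4757, -0.0887, 0.018]
orientation: [[-0.061, 0.998, 0.0], [0.998, 0.061, 0.0], [0.0, 0.0, -1.0]]
contact_force: [0.1, 0.1, -0.5]
width: 0.312
grip_force: 5.0
```

Emit:
arm_command([
  {"dx":-0.003,"dy":0,"dz":0,"ax":0,"ay":0,"az":0,"hand":1},
  {"dx":-0.003,"dy":0,"dz":0,"ax":0,"ay":0,"az":0,"hand":1},
  {"dx":-0.003,"dy":0,"dz":0,"ax":0,"ay":0,"az":0,"hand":1},
])

```text
t: 22.08
tcp_pos: [0.4758, -0.0914, 0.018]
orientation: [[-0.061, 0.998, 0.0], [0.998, 0.061, 0.0], [0.0, 0.0, -1.0]]
contact_force: [0.6, 0.2, -0.7]
width: 0.315
grip_force: 5.0
```

Emit:
arm_command([
  {"dx":-0.003,"dy":0,"dz":0,"ax":0,"ay":0,"az":0,"hand":1},
  {"dx":-0.003,"dy":0,"dz":0,"ax":0,"ay":0,"az":0,"hand":1},
])

```text
t: 22.32
tcp_pos: [0.4759, -0.0932, 0.018]
orientation: [[-0.061, 0.998, 0.0], [0.998, 0.061, 0.0], [0.0, 0.0, -1.0]]
contact_force: [-0.0, -0.5, -2.2]
width: 0.317
grip_force: 5.0
```

```bash
python3 b.py 19 32 -140 -15; python3 b.py 33 46 -170 -100
```

```text
tcp [ 0.4759 -0.0932  0.018 ] yaw 3.51 tilt z [ 1.e-04  1.e-04 -1.e+00] q6 -0.39
az total 0.0
to [0.4534 0.2569 0.0175] units [ 1.1697 -0.0036  0.0017] min rows 6
top 0
side 188 pct x,y,z [[-15.2, -113.2, 20.2], [4.0, -93.8, 23.8], [16.7, -45.3, 29.1]] slope [ 0.105 12.401] zslope [-0.029 21.589] ymin -115.7
tcp [ 0.4759 -0.0933  0.018 ] yaw 3.51 tilt z [ 1.e-04  0.e+00 -1.e+00] q6 -0.39
az total 0.0
to [0.4534 0.2569 0.0175] units [ 1.1698 -0.0036  0.0016] min rows 6
top 0
side 129 pct x,y,z [[-14.7, -155.2, 33.6], [-0.8, -141.6, 36.7], [13.3, -125.3, 41.5]] slope [-0.042 -6.646] zslope [-0.034 32.293] ymin -157.0
```

Emit:
arm_command([
  {"dx":-0.003,"dy":0,"dz":0,"ax":0,"ay":0,"az":0,"hand":1},
  {"dx":-0.003,"dy":0,"dz":0,"ax":0,"ay":0,"az":0,"hand":1},
])

```text
t: 22.78
tcp_pos: [0.476, -0.0948, 0.018]
orientation: [[-0.061, 0.998, -0.0], [0.998, 0.061, 0.0], [0.0, -0.0, -1.0]]
contact_force: [1.1, 7.5, -0.4]
width: 0.314
grip_force: 5.0
```

Emit:
arm_command([
  {"dx":-0.003,"dy":0,"dz":0,"ax":0,"ay":0,"az":0,"hand":1},
])

```text
t: 22.9
tcp_pos: [0.476, -0.0954, 0.018]
orientation: [[-0.061, 0.998, -0.0], [0.998, 0.061, 0.001], [0.001, -0.0, -1.0]]
contact_force: [1.1, 7.1, -0.9]
width: 0.314
grip_force: 5.0
```

Emit:
arm_command([
  {"dx":-0.003,"dy":0,"dz":0,"ax":0,"ay":0,"az":0,"hand":1},
])

```text
t: 23.02
tcp_pos: [0.4761, -0.0962, 0.018]
orientation: [[-0.061, 0.998, -0.0], [0.998, 0.061, 0.001], [0.001, -0.0, -1.0]]
contact_force: [1.6, 8.2, 0.3]
width: 0.311
grip_force: 5.0
```

The push reads a steady 7–8 N, over 1.5 N and well under 14 N, so the bar is butted and the pads slip. I'll release, withdraw and check.

Emit:
arm_command([
  {"dx":0,"dy":0,"dz":0,"ax":0,"ay":0,"az":0,"hand":0.55},
  {"dx":0,"dy":0,"dz":0,"ax":0,"ay":0,"az":0,"hand":0.55},
  {"dx":0,"dy":0,"dz":0,"ax":0,"ay":0,"az":0,"hand":0.55},
  {"dx":0,"dy":0,"dz":-0.08,"ax":0,"ay":0,"az":0,"hand":0.55},
  {"dx":0,"dy":0,"dz":-0.16,"ax":0,"ay":0,"az":0,"hand":0.55},
  {"dx":0,"dy":0,"dz":-0.16,"ax":0,"ay":0,"az":0,"hand":0.55},
  {"dx":0.16,"dy":0,"dz":-0.1,"ax":0,"ay":0,"az":0,"hand":0.55},
  {"dx":0.18,"dy":0,"dz":0,"ax":0,"ay":0,"az":0,"hand":0.55},
  {"dx":0.18,"dy":0,"dz":0,"ax":0,"ay":0,"az":0,"hand":0.55},
  {"dx":0.18,"dy":0,"dz":0,"ax":0,"ay":0,"az":0,"hand":0.55},
  {"dx":0.18,"dy":0,"dz":0,"ax":0,"ay":0,"az":0,"hand":0.55},
  {"dx":0.18,"dy":0,"dz":0,"ax":0,"ay":0,"az":0,"hand":0.55},
  {"dx":0,"dy":0,"dz":0,"ax":0,"ay":0,"az":0,"hand":0.55},
])

```text
t: 24.65
tcp_pos: [0.456, 0.2233, 0.1679]
orientation: [[-0.065, 0.998, 0.0], [0.998, 0.065, 0.0], [0.0, 0.0, -1.0]]
contact_force: [0.2, -0.1, 1.2]
width: 0.449
grip_force: 0.0
```

```bash
python3 m.py 4 2>/dev/null|grep -v stoptop; python3 b.py 19 32 -140 -15
```

```text
tcp [0.456  0.2233 0.1679] yaw 3.75 tilt z [ 2.e-04  3.e-04 -1.e+00] q6 0.26
top mark -190:126 -188:129 -186:129 -184:128 -182:128 -180:127 -178:127 -176:127 -174:127 -172:126 -170:126 -168:127 -166:127 -164:129 -162:130 -160:125 -158:105 -156:75 -154:51 -152:51 -150:64 -148:67 -146:55 -144:42 -142:52 -140:83 -138:116 -136:126 -134:128 -132:128 -130:129 -128:129 -126:130 -124:130 -122:127 -120:118 -118:99 -116:86 -114:78 -112:76
top ptr -190:43 -188:40 -186:41 -184:42 -182:41 -180:38 -178:35 -176:35 -174:35 -172:35 -170:36 -168:36 -166:37 -164:37 -162:37 -160:36 -158:34 -156:29 -154:36 -152:54 -150:83 -148:87 -146:70 -144:45 -142:33 -140:30 -138:32 -136:34 -134:35 -132:35 -130:35 -128:35 -126:36 -124:36 -122:36 -120:34 -118:35 -116:37 -114:43 -112:46
side mark -190:165 -188:164 -186:164 -184:164 -182:164 -180:163 -178:163 -176:165 -174:166 -172:166 -170:165 -168:164 -166:165 -164:166 -162:162 -160:142 -158:103 -156:72 -154:55 -152:59 -150:90 -148:130 -146:119 -144:93 -142:74 -140:115 -138:151 -136:165 -134:169 -132:170 -130:169 -128:170 -126:170 -124:161 -122:149 -120:131 -118:121 -116:115 -114:111 -112:114
side ptr -190:71 -188:71 -186:72 -184:73 -182:72 -180:71 -178:71 -176:71 -174:72 -172:71 -170:69 -168:66 -166:66 -164:66 -162:64 -160:64 -158:65 -156:65 -154:68 -152:70 -150:74 -148:100 -146:121 -144:116 -142:98 -140:79 -138:71 -136:70 -134:71 -132:75 -130:77 -128:78 -126:78 -124:78 -122:78 -120:78 -118:78 -116:78 -114:78 -112:78
tcp [0.4569 0.2195 0.168 ] yaw 3.42 tilt z [-0. -0. -1.] q6 0.26
az total -0.0011
to [0.4534 0.2569 0.0175] units [ 0.1252 -0.004   0.5018] min rows 3
top 258 pct x,y,z [[-13.0, -118.2, 19.5], [-0.1, -66.7, 23.4], [14.2, -20.9, 28.8]] slope [-0.051 -3.349] zslope [6.0000e-03 2.4171e+01] ymin -121.6
side 338 pct x,y,z [[-14.4, -111.1, 19.8], [-0.8, -66.9, 23.2], [13.6, -19.2, 27.4]] slope [-0.005 -0.773] zslope [-2.0000e-03  2.3142e+01] ymin -116.0
```

View pics/m4.png

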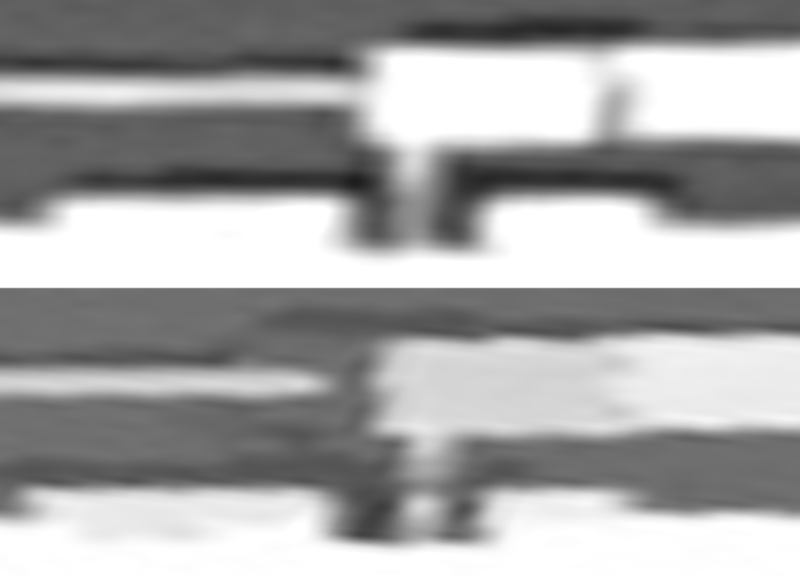

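The pointer is still on the mark, at (415,190) and (425,500). The bar's end meets the stop at (610,100), with a small dark wedge on its +x half. I'll measure the bar's yaw and the seam.

```bash
python3 - <<'E'
from h import *
for n in("top","side"):
    g=np.mean([cv2.cvtColor(shot(n,"e")[0],cv2.COLOR_RGB2GRAY).astype(np.float32) for _ in range(3)],0)
    S=lambda xs,ys,z:cv2.remap(g,*[np.ascontiguousarray(c,dtype=np.float32) for c in proj(n,np.c_[O+np.outer(xs,JX)/1e3+np.outer(ys,JY)/1e3,np.full(len(xs),z)]).T],cv2.INTER_LINEAR)[:,0]
    xs=np.arange(-26,26,.25); E=[]
    yy=np.arange(-105,-22,4.)
    for y in yy:
        a=S(xs,np.full(len(xs),y),.024); d=np.gradient(cv2.GaussianBlur(a[:,None],(1,9),0)[:,0])
        E.append([xs[np.argmax(d)],xs[np.argmin(d)]])
    E=np.array(E); f=[np.polyfit(yy,E[:,i],1) for i in(0,1)]
    print(n,"edges slope",[q[0].round(4) for q in f],"x at y=-65",[np.polyval(q,-65).round(1) for q in f])
    ys=np.arange(-136,-114,1.)
    print([*ys.astype(int)])
    for x in(-12,-8,-4,0,4,8,12): print(x,S(np.full(len(ys),x),ys,.03).astype(int).tolist())
E
```

```text
top edges slope [np.float64(0.001), np.float64(-0.0101)] x at y=-65 [np.float64(-15.2), np.float64(15.5)]
[np.int64(-136), np.int64(-135), np.int64(-134), np.int64(-133), np.int64(-132), np.int64(-131), np.int64(-130), np.int64(-129), np.int64(-128), np.int64(-127), np.int64(-126), np.int64(-125), np.int64(-124), np.int64(-123), np.int64(-122), np.int64(-121), np.int64(-120), np.int64(-119), np.int64(-118), np.int64(-117), np.int64(-116), np.int64(-115)]
-12 [110, 109, 109, 109, 109, 109, 108, 108, 107, 104, 102, 102, 108, 114, 118, 121, 124, 125, 126, 126, 126, 125]
-8 [130, 130, 130, 130, 130, 129, 128, 127, 124, 121, 118, 117, 119, 120, 122, 125, 128, 129, 130, 130, 131, 131]
-4 [128, 127, 128, 128, 129, 129, 129, 130, 126, 123, 120, 116, 112, 109, 114, 119, 123, 125, 127, 128, 129, 129]
0 [129, 129, 129, 128, 129, 129, 129, 128, 125, 122, 116, 108, 98, 96, 104, 112, 117, 122, 126, 128, 129, 129]
4 [128, 128, 129, 129, 130, 130, 131, 128, 124, 120, 111, 100, 89, 94, 103, 112, 118, 123, 129, 129, 130, 130]
8 [130, 130, 130, 130, 130, 131, 131, 128, 125, 121, 108, 96, 88, 97, 105, 1
[... 700 characters left out ...]
149, 153, 156, 160]
-8 [153, 153, 153, 153, 153, 153, 153, 153, 153, 153, 153, 153, 153, 153, 153, 153, 153, 153, 155, 159, 163, 167]
-4 [151, 151, 151, 150, 150, 150, 151, 151, 150, 150, 149, 149, 150, 151, 151, 150, 149, 148, 153, 157, 161, 164]
0 [152, 152, 152, 151, 151, 151, 151, 151, 150, 150, 150, 150, 150, 151, 153, 156, 159, 161, 163, 165, 166, 168]
4 [152, 151, 151, 150, 151, 151, 151, 151, 150, 150, 150, 151, 151, 151, 152, 154, 156, 159, 162, 164, 166, 167]
8 [152, 152, 152, 152, 152, 152, 152, 152, 152, 152, 152, 152, 152, 152, 151, 151, 150, 150, 151, 155, 159, 163]
12 [152, 152, 153, 152, 152, 152, 152, 152, 152, 152, 151, 151, 152, 152, 152, 153, 152, 152, 153, 155, 158, 158]
```

The bar is straight (about 0 rad) and centred to within 1 mm. The seam could be shadow or a gap of up to about 1.5 mm. There is plenty of time left, so I'll press once more to be sure.

```bash
python3 -c "
from h import *
legs([*jig(0.3,-85),.168],[*jig(0.3,-85),.0172],yaw=TH)"
```

```text
tcp [0.4567 0.2205 0.168 ] yaw 3.5 tilt z [ 1.e-04  1.e-04 -1.e+00] q6 0.26
az total -0.0001
to [ 0.4743 -0.0794  0.168 ] units [-1.0014 -0.0026 -0.    ] min rows 5
to [ 0.4743 -0.0794  0.0172] units [-0.     -0.      0.5027] min rows 3
```

Emit:
arm_command([
  {"dx":-0.167,"dy":0,"dz":0,"ax":0,"ay":0,"az":0,"hand":0.5},
  {"dx":-0.167,"dy":0,"dz":0,"ax":0,"ay":0,"az":0,"hand":0.5},
  {"dx":-0.167,"dy":0,"dz":0,"ax":0,"ay":0,"az":0,"hand":0.5},
  {"dx":-0.167,"dy":0,"dz":0,"ax":0,"ay":0,"az":0,"hand":0.5},
  {"dx":-0.167,"dy":0,"dz":0,"ax":0,"ay":0,"az":0,"hand":0.5},
  {"dx":-0.167,"dy":-0.003,"dz":0,"ax":0,"ay":0,"az":0,"hand":0.5},
  {"dx":0,"dy":0,"dz":0,"ax":0,"ay":0,"az":0,"hand":0.5},
  {"dx":0,"dy":0,"dz":0.15,"ax":0,"ay":0,"az":0,"hand":0.5},
  {"dx":0,"dy":0,"dz":0.15,"ax":0,"ay":0,"az":0,"hand":0.5},
  {"dx":0,"dy":0,"dz":0.13,"ax":0,"ay":0,"az":0,"hand":0.5},
  {"dx":0,"dy":0,"dz":0.072,"ax":0,"ay":0,"az":0,"hand":0.5},
  {"dx":0,"dy":0,"dz":0,"ax":0,"ay":0,"az":0,"hand":0.5},
  {"dx":0,"dy":0,"dz":0,"ax":0,"ay":0,"az":0,"hand":1},
  {"dx":0,"dy":0,"dz":0,"ax":0,"ay":0,"az":0,"hand":1},
  {"dx":0,"dy":0,"dz":0,"ax":0,"ay":0,"az":0,"hand":1},
  {"dx":0,"dy":0,"dz":0,"ax":0,"ay":0,"az":0,"hand":1},
], newtons=4)

```text
t: 27.35
tcp_pos: [0.4747, -0.0796, 0.018]
orientation: [[-0.061, 0.998, 0.002], [0.998, 0.061, -0.0], [-0.0, 0.002, -1.0]]
contact_force: [0.9, 0.7, 3.5]
width: 0.314
grip_force: 4.0
```

Emit:
arm_command([
  {"dx":-0.002,"dy":0,"dz":0,"ax":0,"ay":0,"az":0,"hand":1},
  {"dx":-0.002,"dy":0,"dz":0,"ax":0,"ay":0,"az":0,"hand":1},
])

```text
t: 27.6
tcp_pos: [0.4746, -0.0806, 0.0175]
orientation: [[-0.061, 0.998, 0.001], [0.998, 0.061, 0.0], [-0.0, 0.001, -1.0]]
contact_force: [3.2, 5.4, 3.5]
width: 0.312
grip_force: 4.0
```

Emit:
arm_command([
  {"dx":-0.002,"dy":0,"dz":0,"ax":0,"ay":0,"az":0,"hand":1},
  {"dx":-0.002,"dy":0,"dz":0,"ax":0,"ay":0,"az":0,"hand":1},
])

```text
t: 27.85
tcp_pos: [0.4747, -0.0817, 0.0173]
orientation: [[-0.061, 0.998, 0.001], [0.998, 0.061, 0.0], [0.0, 0.001, -1.0]]
contact_force: [3.1, 5.5, 2.4]
width: 0.313
grip_force: 4.0
```

Emit:
arm_command([
  {"dx":-0.002,"dy":0,"dz":0,"ax":0,"ay":0,"az":0,"hand":1},
  {"dx":-0.002,"dy":0,"dz":0,"ax":0,"ay":0,"az":0,"hand":1},
])

```text
t: 28.1
tcp_pos: [0.4747, -0.0829, 0.0172]
orientation: [[-0.061, 0.998, 0.0], [0.998, 0.061, 0.0], [0.0, 0.0, -1.0]]
contact_force: [4.3, 5.7, 0.3]
width: 0.313
grip_force: 4.0
```

Emit:
arm_command([
  {"dx":0,"dy":0,"dz":0,"ax":0,"ay":0,"az":0,"hand":0.55},
  {"dx":0,"dy":0,"dz":0,"ax":0,"ay":0,"az":0,"hand":0.55},
  {"dx":0,"dy":0,"dz":0,"ax":0,"ay":0,"az":0,"hand":0.55},
  {"dx":0,"dy":0,"dz":-0.08,"ax":0,"ay":0,"az":0,"hand":0.55},
  {"dx":0,"dy":0,"dz":-0.16,"ax":0,"ay":0,"az":0,"hand":0.55},
  {"dx":0,"dy":0,"dz":-0.16,"ax":0,"ay":0,"az":0,"hand":0.55},
  {"dx":0.16,"dy":0,"dz":-0.1,"ax":0,"ay":0,"az":0,"hand":0.55},
  {"dx":0.18,"dy":0,"dz":0,"ax":0,"ay":0,"az":0,"hand":0.55},
  {"dx":0.18,"dy":0,"dz":0,"ax":0,"ay":0,"az":0,"hand":0.55},
  {"dx":0.18,"dy":0,"dz":0,"ax":0,"ay":0,"az":0,"hand":0.55},
  {"dx":0.18,"dy":0,"dz":0,"ax":0,"ay":0,"az":0,"hand":0.55},
  {"dx":0.18,"dy":0,"dz":0,"ax":0,"ay":0,"az":0,"hand":0.55},
  {"dx":0,"dy":0,"dz":0,"ax":0,"ay":0,"az":0,"hand":0.55},
  {"dx":0,"dy":0,"dz":0,"ax":0,"ay":0,"az":0,"hand":0.55},
])

```text
t: 29.85
tcp_pos: [0.4546, 0.234, 0.1672]
orientation: [[-0.062, 0.998, -0.001], [0.998, 0.062, -0.0], [-0.0, -0.001, -1.0]]
contact_force: [1.4, 0.1, -0.7]
width: 0.448
grip_force: 0.0
```

```bash
python3 m.py 5 2>/dev/null|grep -E "mark|ptr"|grep -oE "^(top|side) [a-z]+|-1(5[0-9]|4[0-9]):[0-9]+"|paste -sd' '; python3 b.py 19 32 -140 -15
```

```text
top mark -158:105 -156:76 -154:50 -152:50 -150:64 -148:68 -146:56 -144:41 -142:53 -140:83 top ptr -158:35 -156:29 -154:36 -152:54 -150:83 -148:87 -146:69 -144:44 -142:32 -140:30 side mark -158:103 -156:72 -154:57 -152:60 -150:91 -148:130 -146:118 -144:93 -142:74 -140:115 side ptr -158:64 -156:66 -154:68 -152:71 -150:74 -148:99 -146:121 -144:116 -142:97 -140:78
tcp [0.4551 0.2335 0.1675] yaw 3.43 tilt z [ 1.e-04  1.e-04 -1.e+00] q6 0.28
az total -0.0009
to [0.4534 0.2569 0.0175] units [ 0.0783 -0.0011  0.4999] min rows 3
top 242 pct x,y,z [[-13.3, -122.6, 19.8], [-0.7, -73.1, 24.1], [14.1, -20.7, 29.3]] slope [0.025 1.747] zslope [7.0000e-03 2.4754e+01] ymin -124.7
side 331 pct x,y,z [[-14.9, -111.2, 19.9], [-0.8, -68.5, 23.1], [13.4, -20.5, 26.7]] slope [-0.026 -2.722] zslope [-0.    23.255] ymin -115.1
```

The pointer hasn't moved and the bar lies flat against the stop, so I'm handing in.

```bash
python3 -c "
from rig import workorder
print(workorder.hand_in())"
```

```text
the job is handed in; nothing more can be done
None
```

The job is handed in, with no verdict returned: the pointer reads on the mark within about 0.5 mm, and the bar lies flat under the bridge, pressed against the end stop at 5–8 N, with the arm clear at about 30 s; I did not re-measure the offcuts and tools.

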